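# Nest a half-turn sample tub into its mate

### The job

The empty white tub was left standing high on the grey tub, half a turn away from the way round in which it nests. Push it round by its long arm where it stands, without lifting it off, until its arm and its broad tab drop into the slot and pocket of the grey tub, then press it gently down past the stiff grip nubs until it sits fully home with the rims level. Leave the timer, jar, beaker and tape where they are.

Things in the scene. Friction and masses are not known exactly. Their poses are not given: they have to be found in the camera images.
- outer_tub: Grey round tub, fixed to the worktop. Origin: centre of its underside, z up. Bore 108 mm wide, outside 136 mm (feet reach 85 mm from the axis), rim 80 mm high, inner floor 6 mm above the origin. Broad pocket in the rim towards its +x, narrow slot towards its -x; both go down to 40 mm above the origin.
- slot (a point): Middle of the grey tub's narrow slot, at rim height, 61 mm from its axis towards its -x. It goes through the whole wall, 17 degrees either side; the white tub's long arm goes in here.
- pocket (a point): Middle of the grey tub's broad pocket, at rim height, 57 mm from its axis towards its +x. Cut in the inner half of the wall only (radius 54 to 61 mm), 42 degrees either side; the white tub's broad tab goes in here.
- nub (a point): One of two rubber nubs on springs that stand about 3 mm into the grey bore, at its +y and -y, 24 mm above its origin. They stop the falling white tub part-way, after about 6 to 16 mm of its 28 mm drop; a downward push of about 5 to 15 N snaps it past them, then little force is needed until it meets the floor.
- inner_tub: White round tub, loose, 0.17 to 0.34 kg, 105 mm wide, 74 mm high. Origin: centre of its underside, z up. Starts 34 mm above the grey tub's origin, resting on the grey rim, turned 160 to 200 degrees from nesting; its foot is in the bore, so it turns about the common axis, either way. It drops when both +x agree (about 3 degrees). Home: its origin 6 mm above the grey one's, rims level.
- tab (a point): Middle of the white tub's broad stubby tab, towards its +x: 38 degrees either side, out to radius 60 mm, underside 46 mm above its origin.
- lug (a point): Centre of the upright lug that ends the white tub's long arm (towards its -x, 26 mm wide, out to radius 93 mm): 83 mm from its axis, 62 mm above its origin. Lug 20 mm along the arm, 26 mm across, from 46 to 71 mm above that origin: before the drop it stands from rim height of the grey tub to 25 mm above; fully home its top is 3 mm below the grey rim.
- bridge (a point): Centre of the top of the flat bridge, 22 mm wide and 5 mm thick, that crosses the white tub's mouth along its y, level with its rim: the place to press it home.
- timer: Bystander: white digital timer lying flat, 70x64x17 mm; origin under its centre.
- swab_jar: Bystander: screw jar with swabs, 62 mm wide, 80 mm high; origin under its centre.
- beaker: Bystander: small clear beaker, 54 mm wide, 71 mm high; origin under its centre.
- tape_roll: Bystander: roll of tape lying flat, 104 mm wide, 25 mm high; origin under its centre.

How it is judged:
At the end, for the whole second after the job is handed in: The white tub is fully down in the grey tub (within 3 mm of its floor), level and centred, its long arm in the slot, at rest (z of inner_tub in the frame of outer_tub below 0.009 m and angle between inner_tub's own z axis and vertical below 0.06 rad and horizontal distance between inner_tub and outer_tub below 0.005 m and x of lug in the frame of outer_tub below -0.07 m and linear speed of inner_tub below 0.01 m/s); the robot touches nothing.
It fails at once if the white tub is lifted off (more than 15 mm above the height at which it stood) (z of inner_tub in the frame of outer_tub above 0.049 m).
It fails at once if the white tub is pushed or pressed with more than 45 N (contact force between the arm and inner_tub above 45 N).
It fails at once if a bystander is moved by more than 30 mm (distance of any of timer, swab_jar, beaker, tape_roll from where it was at the start of the episode above 0.03 m).
It also fails if it takes over 56 s, if anything falls off the work surface, if the arm or the gripper's body presses on something with over 40 N, if the wrist force passes 120 N, or if a joint passes its speed limit or range.

### The arm

A 7-joint arm with a two-finger parallel gripper is mounted at the origin on a cart in front of the work surface, level with it; the furniture and walls round the work are solid. World frame = base frame: x ahead of the robot, y to its left, z up, the work surface at z = 0. Lengths are in m, angles in rad, forces in N, time in s.
With the tool pointing down it reaches from about 0.4 to 0.85 m from the base axis. Payload 4.5 kg.
Tool frame: the origin (TCP) lies midway between the tips of the shut fingers; the grasp point (between the pads) lies 19 mm behind it; y points along the fingers, z is the direction in which the jaws open and shut, and the axes are right-handed (so a half turn about y gives the same grasp; the last joint's range is limited). The gripper opens to 88 mm and grips with 3 to 60 N. Pads are 18 mm wide; open, the fingers measure 123 mm over their backs; the gripper's body (75 mm by 187 mm) begins 45 mm behind the grasp point.
Start: joints at [1.352, 0.689, -0.195, 1.565, 0.157, 0.902, -0.215], TCP at [0.156, -0.605, 0.239] pointing down, gripper open.
Joint ranges: [-3.01, 3.01], [-0.46, 2.08], [-1.47, 1.51], [0.13, 2.56], [-1, 4.14], [0.04, 2.09], [-2.66, 2.66]. Speed limits (rad/s): [2.57, 2.57, 3.14, 3.14, 3.14, 3.14, 3.14].

### API

Orientations are given as a unit quaternion [x, y, z, w].
In Python, from plant import r, snapshot, get_calibration, job, boxes_of gives the robot as it stands. The module is installed in compiled form; this text tells all that it offers.
- The arm moves only by the shell command python3 -m handwheel 'ROWS' [OPENING] [FORCE]. ROWS is JSON, a list that holds one entry, the list of rows, each a list of 6 numbers: the shift along the tool's x, y, z as a fraction of full scale, then the turn, a rotation vector about the tool's x, y, z as a fraction of full scale. In form: [[[x, y, z, wx, wy, wz], ...]]. A call has 1 to 12 rows; each row is the pose to reach, as a shift and turn from the pose commanded when the call began, along the tool's axes at that moment, turning the shorter way round; what a row does not reach only later rows make up. Full scale, the value 1, is 100 cm for a shift and 180 degrees for a turn. A row lasts 1/12 s, in which the tool goes at most 41.7 mm and 7.16 degrees, less where a joint would pass 70% of its speed; a pose out of reach is approached as far as the arm can. A call with a number of a shift or a turn outside -1 to 1 is refused whole. A call with a gripper value outside its range is refused whole. OPENING is the opening, from -1 (shut) to 1 (fully open), set as the call begins (- or left out, the last holds). The fingers move at their own pace and stop on an object; FORCE is the grip in N (left out, the last holds). Time passes only in rows, so rows that repeat a pose let the fingers close. It gives the time, the measured TCP pose, the force and the opening at its end, in the units of the state.
- r.get_state(): the state, without advancing time (a new reading comes with each control period).
- snapshot(name): name is "scene" or "top" or "wrist"; returns the picture (400x640x3 uint8, red, green, blue); there is no depth.
- get_calibration(name): a dict with "fx", "fy", "cx", "cy" (pixels), "T" (4x4, takes a point from camera to world coordinates). Camera axes: x right, y down, z forward; pixel columns grow to the right and rows downward; lengths in m; the calibration is good to about 2 mm. A picture is of the moment at which its call begins: read the wrist's pose just before it. get_calibration takes no time and is no camera call; for the wrist camera it gives the pose at the moment of the call.
- job.finish_job(): hands the job in, once; it reports no verdict.
Trained networks look in the newest picture that a camera, given by its name, has taken for a name from the list of things; names that differ only in an ending like _2 or _b are one class to them, and where a whole thing is asked for, a point or a joint stands for the part that bears it (a point fixed in the world has none). Each returns a list of dicts, best first, with "confidence" (0 to 1); they miss things now and then, are a little off and sometimes report something else, mostly with a low value. They report only what shows in the picture. A call takes as long as a camera call.
- boxes_of(thing, camera): "bbox" ([left, top, right, bottom] in pixels, round what is visible of it).
The state is a dict: "clock": time; "q": joint angles; "qd": joint speeds; "joint_torque": joint torques, N m; "tool_pos": TCP position; "eef_rot": TCP orientation; "contact_force": force on the tool from outside, world axes, zero at the start; "moment": the same for the moment, N m; "opening": opening from 0.0 (shut) to 1.0 (fully open).
Only numpy, scipy, OpenCV 4.12 (cv2) and the standard library are available. Lean on these libraries where they do the work, as an engineer would, in place of code of your own. Each camera call takes 0.05 s, during which the arm holds its last target. There are 200 camera calls.

## Working session

There is one attempt and no reset: what is moved stays moved. The work goes in short steps, Python scripts to look and compute and a shell command to move; the robot and the scene stay as the last step left them, time stands still between calls to the robot, and variables do not carry over. Pictures are saved under pics/ and viewed, about 8 in all and at most 12, crops included, and the job is handed in when it is done.

```bash
mkdir -p pics
python3 - <<'E'
from plant import *
import cv2,numpy as np
s=r.get_state();print({k:np.round(v,3).tolist() for k,v in s.items()})
for c in("scene","top"):
    im=snapshot(c);cv2.imwrite(f"pics/{c}0.png",im[...,::-1])
    K=get_calibration(c);print(c,K["fx"],K["fy"],K["cx"],K["cy"],np.round(K["T"],4).tolist())
    for t in("outer_tub","inner_tub","slot","pocket","lug","tab","bridge","timer","swab_jar","beaker","tape_roll"):
        print(t,[(np.round(b["bbox"]).tolist(),round(b["confidence"],2)) for b in boxes_of(t,c)[:2]])
E
```

```text
{'clock': 0.0, 'q': [1.352, 0.69, -0.195, 1.566, 0.157, 0.902, -0.215], 'qd': [0.0, 0.0, 0.001, 0.001, -0.0, 0.001, -0.0], 'joint_torque': [-0.0, -52.756, -1.267, -15.343, -0.053, 0.007, 0.0], 'tool_pos': [0.156, -0.605, 0.238], 'eef_rot': [-0.089, 0.702, -0.701, 0.089], 'contact_force': [0.645, 0.269, 0.279], 'moment': [-0.011, -0.021, 0.013], 'opening': 0.998}
scene 460.17166651536337 460.17166651536337 320.13292483186024 193.22496565226905 [[-0.7211, -0.5508, 0.4202, -0.0606], [-0.6926, 0.5609, -0.4534, 0.7024], [0.0141, -0.618, -0.786, 1.2758], [0.0, 0.0, 0.0, 1.0]]
outer_tub [([331.0, 173.0, 372.0, 212.0], 0.92)]
inner_tub []
slot [([335.0, 184.0, 376.0, 213.0], 0.83)]
pocket [([332.0, 180.0, 375.0, 216.0], 0.66)]
lug [([336.0, 163.0, 379.0, 196.0], 0.96)]
tab [([334.0, 166.0, 383.0, 193.0], 0.88)]
bridge [([335.0, 163.0, 380.0, 197.0], 0.91)]
timer [([388.0, 158.0, 413.0, 178.0], 0.55)]
swab_jar [([237.0, 224.0, 259.0, 253.0], 0.88)]
beaker [([364.0, 144.0, 378.0, 164.0], 0.78), ([332.0, 164.0, 380.0, 198.0], 0.15)]
tape_roll [([241.0, 273.0, 277.0, 305.0], 0.71)]
top 472.71130092576766 472.71130092576766 314.5673843079924 203.21867800575075 [[-0.0177, -0.9921, 0.1244, 0.3842], [-0.9996, 0.0203, 0.02, -0.0157], [-0.0223, -0.124, -0.992, 1.4935], [0.0, 0.0, 0.0, 1.0]]
outer_tub [([335.0, 191.0, 380.0, 230.0], 0.68), ([323.0, 186.0, 380.0, 239.0], 0.66)]
inner_tub [([333.0, 196.0, 381.0, 235.0], 0.75)]
slot [([326.0, 189.0, 377.0, 242.0], 0.94)]
pocket [([322.0, 189.0, 376.0, 239.0], 0.72)]
lug [([335.0, 195.0, 380.0, 233.0], 0.68)]
tab [([330.0, 196.0, 380.0, 227.0], 0.94)]
bridge [([330.0, 193.0, 384.0, 231.0], 0.56)]
timer [([412.0, 215.0, 435.0, 236.0], 0.59)]
swab_jar [([216.0, 169.0, 243.0, 192.0], 0.62), ([330.0, 194.0, 380.0, 228.0], 0.24)]
beaker [([405.0, 179.0, 423.0, 199.0], 0.86)]
tape_roll [([186.0, 214.0, 217.0, 244.0], 0.65), ([412.0, 216.0, 436.0, 238.0], 0.46)]
```

Run:
```python
import cv2,numpy as np
a=cv2.imread("pics/top0.png")[165:265,290:450];b=cv2.imread("pics/scene0.png")[130:230,300:430]
cv2.imwrite("pics/c0.png",np.hstack([cv2.resize(a,(480*5//6+0,250*1),interpolation=2),cv2.resize(b,(390,250),interpolation=2)]) if 0 else cv2.resize(a,(800,500),interpolation=2))
cv2.imwrite("pics/c1.png",cv2.resize(b,(780,600),interpolation=2))
```

```text
(no output)
```

View pics/c0.png

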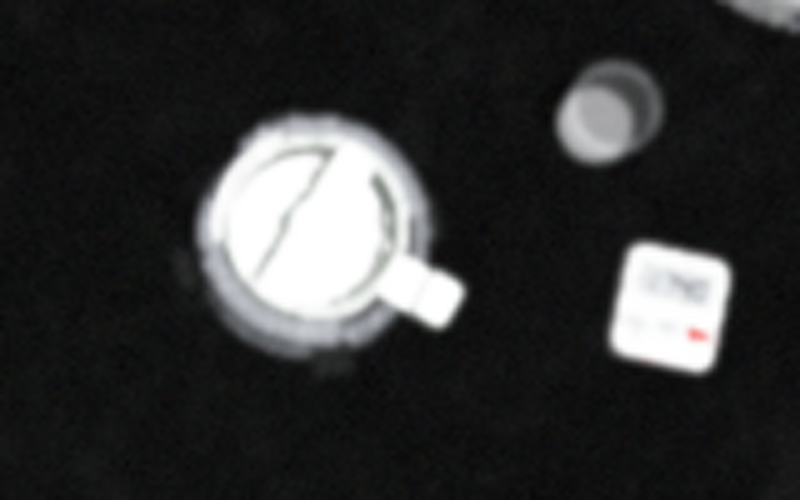

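View pics/c1.png

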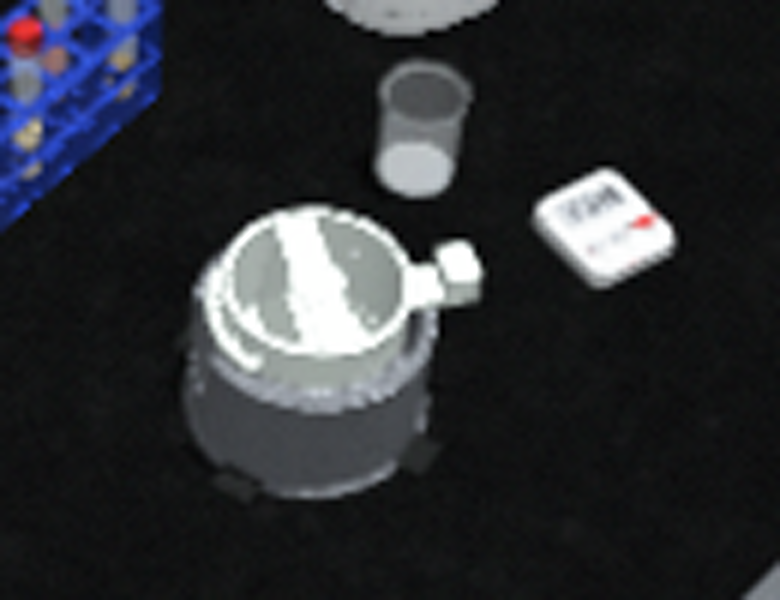

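Top crop: white rim centre is at about px (352.6, 210.6), the lug top at about (378, 224.4), lug lying towards −y/−x. The slot is presumably on the far left side.

```bash
cat > h.py <<'E'
from plant import *
import cv2,numpy as np
from scipy.spatial.transform import Rotation as R
def ray(K,u,v,z):
    T=K["T"];d=T[:3,:3]@[(u-K["cx"])/K["fx"],(v-K["cy"])/K["fy"],1]
    return T[:3,3]+d*(z-T[2,3])/d[2]
def proj(K,p):
    T=K["T"];c=T[:3,:3].T@(np.array(p)-T[:3,3])
    return np.array([K["fx"]*c[0]/c[2]+K["cx"],K["fy"]*c[1]/c[2]+K["cy"]])
E
python3 - <<'E'
from h import *
K=get_calibration("top")
c=ray(K,352.6,210.6,.108);l=ray(K,378,224.4,.105);print(c,l,np.linalg.norm((l-c)[:2]),np.degrees(np.arctan2(*(l-c)[1::-1])))
for n,u,v,z in(("beaker",409,189.5,0),("timer",424,226.5,.017),("jar",229.5,180,.08),("tape",201,229,.02)):print(n,ray(K,u,v,z))
K=get_calibration("scene")
u,v=300+315/6,130+282/6;print("scene c",ray(K,u,v,.108))
u,v=300+460/6,130+262/6;print("scene lug",ray(K,u,v,.105))
s=r.get_state();print(R.from_quat(s["eef_rot"]).as_matrix().round(3))
E
```

```text
[ 0.53375471 -0.09938636  0.108     ] [ 0.49184946 -0.17287554  0.105     ] 0.08459733089274725 -119.69280210552749
beaker [ 0.60931772 -0.2869294   0.        ]
timer [ 0.48934575 -0.32539977  0.017     ]
jar [0.63799398 0.27054528 0.08      ]
tape [0.49475072 0.37174924 0.02      ]
scene c [ 0.53439295 -0.09615066  0.108     ]
scene lug [ 0.48769425 -0.16617025  0.105     ]
[[-0.968 -0.     0.25 ]
 [-0.25  -0.    -0.968]
 [ 0.    -1.     0.   ]]
```

```bash
cat >> h.py <<'E'
def tgt(x,y,z,yaw):
    s=r.get_state();M=R.from_quat(s["eef_rot"]);Z=M.as_matrix()[:,2];y0=np.degrees(np.arctan2(Z[1],Z[0]))
    D=R.from_matrix(np.array([[-np.sin(a:=np.radians(yaw)),0,np.cos(a)],[np.cos(a),0,np.sin(a)],[0,-1,0]])*np.array([[-1 if 0 else 1]]))
    m=D.as_matrix(); m[:,0]=np.cross(m[:,1],m[:,2]); D=R.from_matrix(m)
    sh=M.inv().apply(np.array([x,y,z])-s["tool_pos"]);w=(M.inv()*D).as_rotvec()/np.pi
    print("yaw now",y0.round(1),"row",sh.round(4).tolist(),w.round(4).tolist())
E
python3 - <<'E'
from h import *
K=get_calibration("wrist");s=r.get_state();M=R.from_quat(s["eef_rot"]).as_matrix()
print("cam in tool",M.T@(K["T"][:3,3]-s["tool_pos"]),"\n",(M.T@K["T"][:3,:3]).round(3),K["fx"])
tgt(.48,-.12,.34,-75.5)
tgt(.48,-.12,.34,-120)
E
```

```text
cam in tool [-0.08196047 -0.14604169 -0.00174892] 
 [[ 0.002  0.949  0.315]
 [ 0.001 -0.315  0.949]
 [ 1.    -0.002 -0.002]] 311.2753490365078Traceback (most recent call last):
  File "<stdin>", line 4, in <module>
  File "h.py", line 12, in tgt
    D=R.from_matrix(np.array([[-np.sin(a:=np.radians(yaw)),0,np.cos(a)],[np.cos(a),0,np.sin(a)],[0,-1,0]])*np.array([[-1 if 0 else 1]]))
  File "scipy/spatial/transform/_rotation.pyx", line 1143, in scipy.spatial.transform._rotation.Rotation.from_matrix
ValueError: Non-positive determinant (left-handed or null coordinate frame) in rotation matrix 0: [[ 0.96814764  0.          0.25038   ]
 [ 0.25038     0.         -0.96814764]
 [ 0.         -1.          0.        ]].
```

```bash
python3 - <<'E'
s=open("h.py").read().split("def tgt")[0]+'''def tgt(x,y,z,yaw):
    s=r.get_state();M=R.from_quat(s["eef_rot"]);Z=M.as_matrix()[:,2];a=np.radians(yaw)
    D=R.from_matrix([[np.sin(a),0,np.cos(a)],[-np.cos(a),0,np.sin(a)],[0,-1,0]])
    sh=M.inv().apply(np.array([x,y,z])-s["tool_pos"]);w=(M.inv()*D).as_rotvec()/np.pi
    print("yaw now",np.degrees(np.arctan2(Z[1],Z[0])).round(1),"row",sh.round(4).tolist(),w.round(4).tolist())
'''
open("h.py","w").write(s)
E
python3 -c "
from h import *
tgt(.482,-.068,.27,-120);tgt(.32,-.33,.27,-95)"
```

```text
yaw now -75.5 row [-0.4497, -0.0313, -0.4386] [-0.0, 0.2471, -0.0]
yaw now -75.5 row [-0.2273, -0.0313, -0.2255] [-0.0, 0.1082, 0.0]
```

```bash
python3 -m handwheel '[[[-0.1,-0.03,-0.1,0,0.05,0],[-0.2,-0.03,-0.2,0,0.1,0],[-0.45,-0.03,-0.44,0,0.247,0],[-0.45,-0.03,-0.44,0,0.247,0],[-0.45,-0.03,-0.44,0,0.247,0],[-0.45,-0.03,-0.44,0,0.247,0],[-0.45,-0.03,-0.44,0,0.247,0],[-0.45,-0.03,-0.44,0,0.247,0],[-0.45,-0.03,-0.44,0,0.247,0],[-0.45,-0.03,-0.44,0,0.247,0],[-0.45,-0.03,-0.44,0,0.247,0],[-0.45,-0.03,-0.44,0,0.247,0]]]' -1 20; python3 -c "
from h import *
tgt(.482,-.068,.27,-120)"
```

```text
clock: 2.2
tool_pos: [0.4151, -0.1764, 0.2649]
eef_rot: [-0.183, -0.683, 0.683, 0.183]
contact_force: [1.3, -0.5, 0.3]
opening: 0.119
yaw now -120.0 row [-0.0038, -0.0051, -0.1273] [0.0001, 0.0001, -0.0003]
```

```bash
python3 -m handwheel '[[[-0.004,-0.005,-0.127,0,0,0],[-0.004,-0.005,-0.127,0,0,0],[-0.004,-0.005,-0.127,0,0,0],[-0.004,-0.005,-0.127,0,0,0],[-0.004,-0.005,-0.127,0,0,0],[-0.004,-0.005,-0.127,0,0,0]]]' -1
python3 - <<'E'
from h import *
K=get_calibration("wrist");im=snapshot("wrist");np.save("w1.npy",K["T"]);cv2.imwrite("pics/w1.png",im[...,::-1])
u,v=proj(K,(.534,-.098,.09));print(u,v,r.get_state()["clock"])
E
```

```text
clock: 2.7
tool_pos: [0.4808, -0.0706, 0.2694]
eef_rot: [-0.183, -0.683, 0.683, 0.183]
contact_force: [-0.3, -0.6, -0.0]
opening: -0.0
318.6472927713241 124.87441934893053 2.75
```

View pics/w1.png

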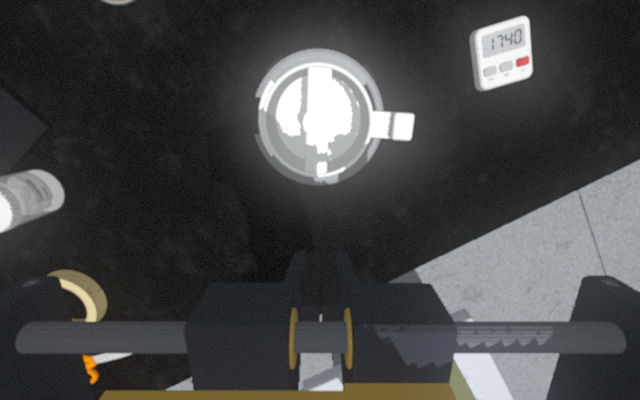

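Run:
```python
import cv2,numpy as np
a=cv2.imread("pics/w1.png")[35:200,235:435]
a=(255*(a/255.)**.6).astype('uint8')
cv2.imwrite("pics/w1c.png",cv2.resize(a,None,fx=3.6,fy=3.6,interpolation=2))
```

```text
(no output)
```

View pics/w1c.png

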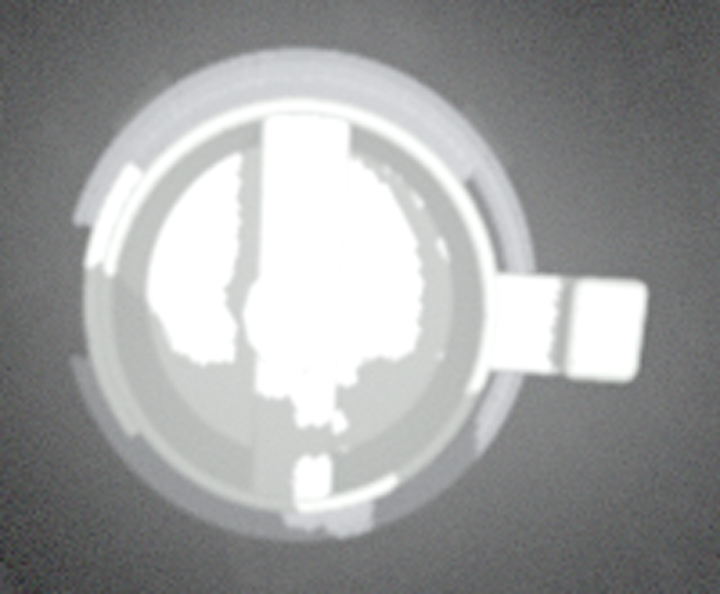

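Run:
```python
from h import *
K=get_calibration("wrist")
f=lambda u,v,z:ray(K,235+u/3.6,35+v/3.6,z)[:2]
# grey outer rim points
P=np.array([f(*p,.08) for p in((310,48),(140,110),(440,95),(510,170),(110,440),(300,540),(190,510))])
A=np.c_[2*P,np.ones(len(P))];x=np.linalg.lstsq(A,(P**2).sum(1),rcond=None)[0];c=x[:2];print("grey c",c,np.sqrt(x[2]+c@c))
a=lambda p,c:(np.degrees(np.arctan2(*(p-c)[::-1])).round(1),np.linalg.norm(p-c).round(4))
print("slot",a(f(80,222,.08),c),a(f(75,358,.08),c))
print("lug",f(607,330,.105),a(f(607,330,.105),c))
print("lug edges",a(f(607,280,.105),c),a(f(607,380,.105),c))
```

```text
grey c [ 0.53617632 -0.10088871] 0.06855521588330404
slot (np.float64(38.9), np.float64(0.0669)) (np.float64(71.4), np.float64(0.0678))
lug [ 0.49138779 -0.1699345 ] (np.float64(-123.0), np.float64(0.0823))
lug edges (np.float64(-113.9), np.float64(0.0816)) (np.float64(-131.9), np.float64(0.0851))
```

```bash
cat >> h.py <<'E'
C=np.array([.536,-.101])
def arc(phi,z,R_=.084,t=.022):
    a=np.radians(phi);p=C+R_*np.array([np.cos(a),np.sin(a)])-t*np.array([-np.sin(a),np.cos(a)]);tgt(*p,z,phi)
E
python3 - <<'E'
from h import *
s=r.get_state();print(s["q"].round(2))
arc(-142,.16);arc(-142,.087)
for st in(3,1.5):
  for k in range(1,13):
    d=np.radians(k*st);print([round(-.084*np.sin(d)+.022*(np.cos(d)-1),4),0,round(.084*(np.cos(d)-1)+.022*np.sin(d),4),0,round(-k*st/180,4),0],end=",")
  print()
E
```

```text
[ 0.    0.47  0.07  1.94 -0.05  0.74 -1.99]
yaw now -120.1 row [-0.0112, 0.1095, 0.0671] [-0.0004, 0.1218, 0.0]
yaw now -120.1 row [-0.0112, 0.1825, 0.067] [-0.0004, 0.1218, 0.0]
[np.float64(-0.0044), 0, np.float64(0.001), 0, -0.0167, 0],[np.float64(-0.0089), 0, np.float64(0.0018), 0, -0.0333, 0],[np.float64(-0.0134), 0, np.float64(0.0024), 0, -0.05, 0],[np.float64(-0.0179), 0, np.float64(0.0027), 0, -0.0667, 0],[np.float64(-0.0225), 0, np.float64(0.0028), 0, -0.0833, 0],[np.float64(-0.027), 0, np.float64(0.0027), 0, -0.1, 0],[np.float64(-0.0316), 0, np.float64(0.0023), 0, -0.1167, 0],[np.float64(-0.0361), 0, np.float64(0.0017), 0, -0.1333, 0],[np.float64(-0.0405), 0, np.float64(0.0008), 0, -0.15, 0],[np.float64(-0.0449), 0, np.float64(-0.0003), 0, -0.1667, 0],[np.float64(-0.0493), 0, np.float64(-0.0016), 0, -0.1833, 0],[np.float64(-0.0536), 0, np.float64(-0.0031), 0, -0.2, 0],
[np.float64(-0.0022), 0, np.float64(0.0005), 0, -0.0083, 0],[np.float64(-0.0044), 0, np.float64(0.001), 0, -0.0167, 0],[np.float64(-0.0067), 0, np.float64(0.0015), 0, -0.025, 0],[np.float64(-0.0089), 0, np.float64(0.0018), 0, -0.0333, 0],[np.float64(-0.0112), 0, np.float64(0.0022), 0, -0.0417, 0],[np.float64(-0.0134), 0, np.float64(0.0024), 0, -0.05, 0],[np.float64(-0.0157), 0, np.float64(0.0026), 0, -0.0583, 0],[np.float64(-0.0179), 0, np.float64(0.0027), 0, -0.0667, 0],[np.float64(-0.0202), 0, np.float64(0.0028), 0, -0.075, 0],[np.float64(-0.0225), 0, np.float64(0.0028), 0, -0.0833, 0],[np.float64(-0.0248), 0, np.float64(0.0028), 0, -0.0917, 0],[np.float64(-0.027), 0, np.float64(0.0027), 0, -0.1, 0],
```

```bash
python3 -m handwheel '[[[-0.006,0.05,0.035,0,0.06,0],[-0.011,0.08,0.067,0,0.122,0],[-0.011,0.1,0.067,0,0.122,0],[-0.011,0.11,0.067,0,0.122,0],[-0.011,0.11,0.067,0,0.122,0],[-0.011,0.11,0.067,0,0.122,0],[-0.011,0.13,0.067,0,0.122,0],[-0.011,0.15,0.067,0,0.122,0],[-0.011,0.17,0.067,0,0.122,0],[-0.011,0.182,0.067,0,0.122,0],[-0.011,0.182,0.067,0,0.122,0],[-0.011,0.182,0.067,0,0.122,0]]]' -1; python3 -c "
from h import *
arc(-142,.087)"
```

```text
clock: 3.75
tool_pos: [0.4579, -0.1339, 0.0884]
eef_rot: [0.31, 0.636, -0.636, -0.309]
contact_force: [-0.2, 0.2, 0.3]
opening: 0.004
yaw now -141.9 row [-0.0002, 0.0014, 0.0021] [0.0003, 0.0005, -0.0003]
```

First arc, 36° (contact expected at φ≈-123).

```bash
python3 -m handwheel '[[[-0.0044,0.001,0.003,0,-0.0167,0],[-0.0089,0.001,0.0038,0,-0.0333,0],[-0.0134,0.001,0.0044,0,-0.05,0],[-0.0179,0.001,0.0047,0,-0.0667,0],[-0.0225,0.001,0.0048,0,-0.0833,0],[-0.027,0.001,0.0047,0,-0.1,0],[-0.0316,0.001,0.0043,0,-0.1167,0],[-0.0361,0.001,0.0037,0,-0.1333,0],[-0.0405,0.001,0.0028,0,-0.15,0],[-0.0449,0.001,0.0017,0,-0.1667,0],[-0.0493,0.001,0.0004,0,-0.1833,0],[-0.0536,0.001,-0.0011,0,-0.2,0]]]' -1; python3 -c "
from h import *
arc(-106,.087)
im=snapshot('wrist');cv2.imwrite('pics/w2.png',im[...,::-1]);K=get_calibration('wrist');print(proj(K,(*C,.1)))"
```

```text
clock: 4.75
tool_pos: [0.4916, -0.1761, 0.0885]
eef_rot: [-0.098, -0.7, 0.701, 0.096]
contact_force: [-0.6, -0.5, -0.5]
opening: 0.006
yaw now -105.8 row [0.0001, 0.0015, -0.0004] [-0.0004, 0.0012, -0.0007]
[144.45638439 237.62045737]
```

View pics/w2.png

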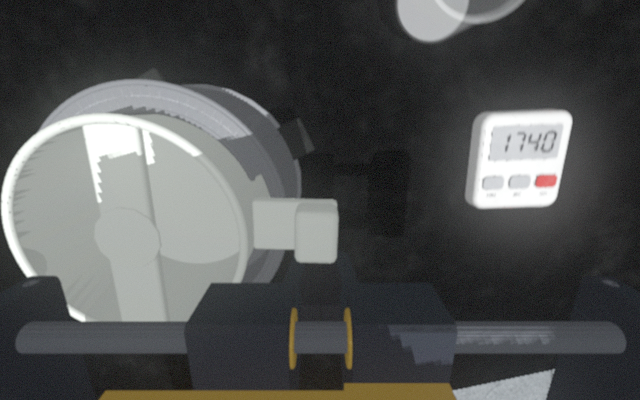

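The lug (about px 315,230) stands flush ahead of the fingers and has followed. I'll carry on with the arc.

```bash
python3 -m handwheel '[[[-0.0044,0.001,0.001,0,-0.0167,0],[-0.0089,0.001,0.0018,0,-0.0333,0],[-0.0134,0.001,0.0024,0,-0.05,0],[-0.0179,0.001,0.0027,0,-0.0667,0],[-0.0225,0.001,0.0028,0,-0.0833,0],[-0.027,0.001,0.0027,0,-0.1,0],[-0.0316,0.001,0.0023,0,-0.1167,0],[-0.0361,0.001,0.0017,0,-0.1333,0],[-0.0405,0.001,0.0008,0,-0.15,0],[-0.0449,0.001,-0.0003,0,-0.1667,0],[-0.0493,0.001,-0.0016,0,-0.1833,0],[-0.0536,0.001,-0.0031,0,-0.2,0]]]' -1; python3 -c "
from h import *
arc(-70,.087)"
```

```text
clock: 5.8
tool_pos: [0.5437, -0.1885, 0.0872]
eef_rot: [0.123, -0.695, 0.697, -0.124]
contact_force: [-0.7, -2.0, 0.3]
opening: 0.007
yaw now -69.9 row [-0.0007, 0.0002, -0.0008] [-0.001, 0.0006, 0.0]
```

```bash
python3 -m handwheel '[[[-0.0044,0,0.001,0,-0.0167,0],[-0.0089,0,0.0018,0,-0.0333,0],[-0.0134,0,0.0024,0,-0.05,0],[-0.0179,0,0.0027,0,-0.0667,0],[-0.0225,0,0.0028,0,-0.0833,0],[-0.027,0,0.0027,0,-0.1,0],[-0.0316,0,0.0023,0,-0.1167,0],[-0.0361,0,0.0017,0,-0.1333,0],[-0.0405,0,0.0008,0,-0.15,0],[-0.0449,0,-0.0003,0,-0.1667,0],[-0.0493,0,-0.0016,0,-0.1833,0],[-0.0536,0,-0.0031,0,-0.2,0]]]' -1; python3 -c "
from h import *
arc(-34,.087)"
```

```text
clock: 6.8
tool_pos: [0.5942, -0.1684, 0.0876]
eef_rot: [0.332, -0.622, 0.626, -0.333]
contact_force: [1.6, -2.3, 0.3]
opening: 0.006
yaw now -33.9 row [-0.0014, 0.0006, -0.0019] [-0.0018, 0.0003, 0.0006]
```

```bash
python3 -m handwheel '[[[-0.0044,0,0.001,0,-0.0167,0],[-0.0089,0,0.0018,0,-0.0333,0],[-0.0134,0,0.0024,0,-0.05,0],[-0.0179,0,0.0027,0,-0.0667,0],[-0.0225,0,0.0028,0,-0.0833,0],[-0.027,0,0.0027,0,-0.1,0],[-0.0316,0,0.0023,0,-0.1167,0],[-0.0361,0,0.0017,0,-0.1333,0],[-0.0405,0,0.0008,0,-0.15,0],[-0.0449,0,-0.0003,0,-0.1667,0],[-0.0493,0,-0.0016,0,-0.1833,0],[-0.0536,0,-0.0031,0,-0.2,0]]]' -1; python3 -c "
from h import *
arc(2,.087)"
```

```text
clock: 7.8
tool_pos: [0.6231, -0.1217, 0.088]
eef_rot: [-0.508, 0.488, -0.494, 0.51]
contact_force: [3.4, -3.0, -1.0]
opening: 0.005
yaw now 2.1 row [-0.0017, 0.001, -0.0024] [-0.0021, 0.0004, 0.0014]
```

```bash
python3 -m handwheel '[[[-0.0044,0,0.001,0,-0.0167,0],[-0.0089,0,0.0018,0,-0.0333,0],[-0.0134,0,0.0024,0,-0.05,0],[-0.0179,0,0.0027,0,-0.0667,0],[-0.0225,0,0.0028,0,-0.0833,0],[-0.027,0,0.0027,0,-0.1,0],[-0.0316,0,0.0023,0,-0.1167,0],[-0.0361,0,0.0017,0,-0.1333,0],[-0.0405,0,0.0008,0,-0.15,0],[-0.0449,0,-0.0003,0,-0.1667,0],[-0.0449,0,-0.0003,0,-0.1667,0]]]' -1; python3 -c "
from h import *
arc(32,.087)
im=snapshot('wrist');cv2.imwrite('pics/w3.png',im[...,::-1])"
```

```text
clock: 8.72
tool_pos: [0.6206, -0.0741, 0.0879]
eef_rot: [-0.618, 0.34, -0.344, 0.62]
contact_force: [0.4, -0.4, 0.1]
opening: 0.006
yaw now 32.1 row [0.0, 0.0008, -0.002] [-0.0015, 0.0008, 0.0012]
```

View pics/w3.png

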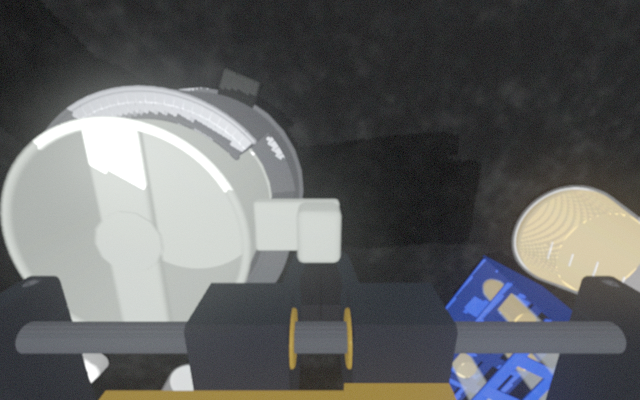

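The lug (px 320,230) is still flush with the fingers, and the slot is the bright gap just ahead (about px 270,148). Going slower from here.

```bash
python3 -m handwheel '[[[-0.0022,0,-0.0005,0,-0.0083,0],[-0.0044,0,0,0,-0.0167,0],[-0.0067,0,0.0005,0,-0.025,0],[-0.0089,0,0.0008,0,-0.0333,0],[-0.0112,0,0.0012,0,-0.0417,0],[-0.0134,0,0.0014,0,-0.05,0],[-0.0157,0,0.0016,0,-0.0583,0],[-0.0179,0,0.0017,0,-0.0667,0],[-0.0202,0,0.0018,0,-0.075,0],[-0.0225,0,0.0018,0,-0.0833,0],[-0.0248,0,0.0018,0,-0.0917,0]]]' -1; python3 -c "
from h import *
arc(48.5,.087)
print(r.get_state()['contact_force'])"
```

```text
clock: 9.68
tool_pos: [0.6063, -0.0523, 0.0854]
eef_rot: [-0.662, 0.249, -0.249, 0.662]
contact_force: [0.4, 0.4, -0.2]
opening: 0.006
yaw now 48.7 row [0.0016, -0.0016, 0.001] [0.0, 0.0013, -0.0001]
[ 0.38060308  0.43347593 -0.23304422]
```

```bash
python3 -c "
from h import *
a=snapshot('wrist');b=snapshot('top')
cv2.imwrite('pics/w4.png',np.hstack([a[60:340,0:380,::-1],cv2.resize(b[165:265,310:420],(308,280),interpolation=2)[...,::-1]]))"
```

```text
(no output)
```

View pics/w4.png

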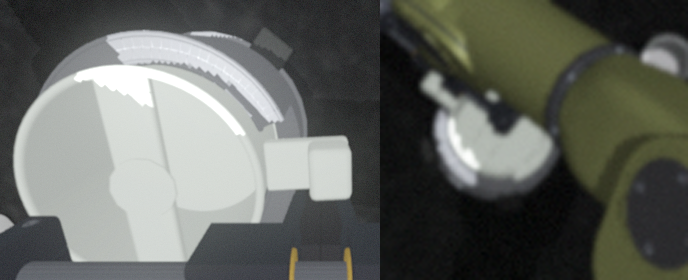

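Not dropped yet: the lug is still up, at the near edge of the slot. Continuing at 0.75° per row.

```bash
python3 -m handwheel '[[[-0.0011,0,0.0003,0,-0.0042,0],[-0.0022,0,0.0005,0,-0.0083,0],[-0.0033,0,0.0007,0,-0.0125,0],[-0.0044,0,0.001,0,-0.0167,0],[-0.0055,0,0.0012,0,-0.0208,0],[-0.0067,0,0.0015,0,-0.025,0],[-0.0078,0,0.0016,0,-0.0292,0],[-0.0089,0,0.0018,0,-0.0333,0]]]' -1; python3 -c "
from h import *
arc(54.5,.087)
a=snapshot('wrist');cv2.imwrite('pics/w5.png',a[60:340,0:380,::-1])"
```

```text
clock: 10.45
tool_pos: [0.601, -0.0456, 0.0855]
eef_rot: [0.674, -0.215, 0.215, -0.674]
contact_force: [1.4, -1.4, 0.4]
opening: 0.006
yaw now 54.6 row [0.0013, -0.0015, 0.0011] [0.0001, 0.0008, 0.0001]
```

View pics/w5.png

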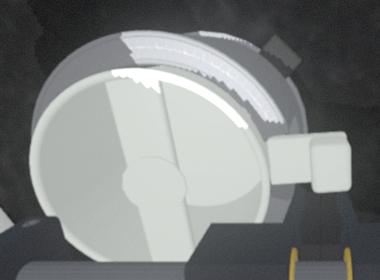

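```bash
python3 -m handwheel '[[[-0.0011,0,0.0003,0,-0.0042,0],[-0.0022,0,0.0005,0,-0.0083,0],[-0.0033,0,0.0007,0,-0.0125,0],[-0.0033,0,0.0007,0,-0.0125,0]]]' -1; python3 -c "
from h import *
arc(56.7,.087)"
```

```text
clock: 10.83
tool_pos: [0.6, -0.0443, 0.0858]
eef_rot: [0.678, -0.201, 0.203, -0.677]
contact_force: [3.9, -3.6, 0.5]
opening: 0.002
yaw now 56.8 row [-0.0004, -0.0012, 0.0015] [0.0001, 0.0007, 0.001]
```

```bash
python3 -m handwheel '[[[0.006,0,0.001,0,-0.0125,0],[0.01,0,0.001,0,-0.0125,0],[0.012,-0.03,0.001,0,-0.0125,0],[0.012,-0.06,0.001,0,-0.0125,0],[0.04,-0.1,-0.03,0,-0.0125,0],[0.04,-0.13,-0.06,0,-0.0125,0],[0.04,-0.16,-0.085,0,-0.0125,0],[0.04,-0.16,-0.085,0,-0.0125,0],[0.04,-0.16,-0.085,0,-0.0125,0]]]' -1
python3 - <<'E'
from h import *
a=snapshot('wrist');K=get_calibration('wrist')
u,v=proj(K,(*C,.09)).astype(int);print(u,v)
x0,y0=max(u-100,0),max(v-90,0);c=a[y0:y0+180,x0:x0+200];print(x0,y0)
cv2.imwrite('pics/w6.png',cv2.resize(c,None,fx=3.3,fy=3.3,interpolation=2)[...,::-1])
E
```

```text
clock: 11.58
tool_pos: [0.586, -0.1381, 0.2477]
eef_rot: [0.681, -0.189, 0.191, -0.681]
contact_force: [0.9, -0.4, -1.5]
opening: 0.005
323 129
223 39
```

View pics/w6.png

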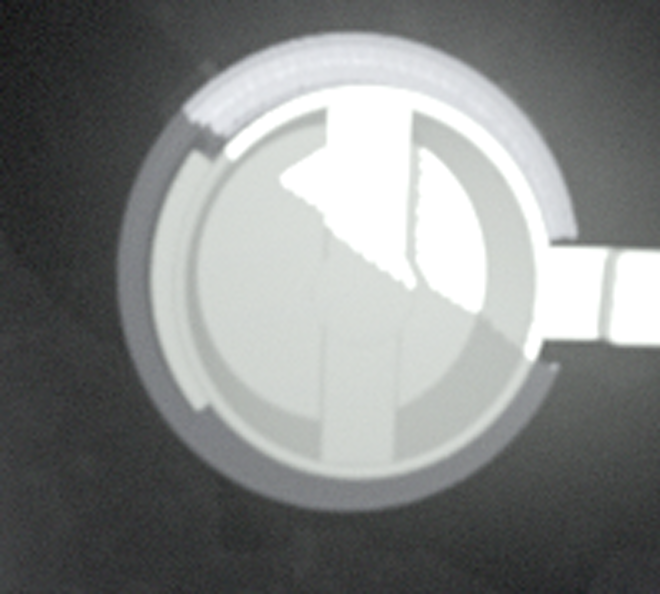

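The arm sits between the slot edges and the tab is in the pocket, so it has dropped onto the nubs. Next is pressing on the bridge centre.

```bash
python3 -c "
from h import *
tgt(*C,.112,59)"
```

```text
yaw now 59.0 row [-0.0608, 0.1339, 0.0044] [-0.0003, -0.0001, 0.0003]
```

```bash
python3 -m handwheel '[[[-0.03,0.03,0.003,0,0,0],[-0.06,0.06,0.004,0,0,0],[-0.061,0.09,0.004,0,0,0],[-0.061,0.115,0.004,0,0,0],[-0.061,0.13,0.004,0,0,0],[-0.061,0.134,0.004,0,0,0],[-0.061,0.134,0.004,0,0,0],[-0.061,0.134,0.004,0,0,0]]]' -1; python3 -c "
from h import *
tgt(*C,.095,59)"
```

```text
clock: 12.3
tool_pos: [0.5356, -0.0996, 0.1113]
eef_rot: [-0.681, 0.188, -0.188, 0.682]
contact_force: [0.2, -0.1, 0.2]
opening: 0.007
yaw now 59.2 row [0.0011, 0.0163, -0.001] [-0.0003, 0.001, -0.0004]
```

```bash
python3 -m handwheel '[[[0,0.002,0,0,0,0],[0,0.004,0,0,0,0],[0,0.006,0,0,0,0],[0,0.008,0,0,0,0],[0,0.009,0,0,0,0],[0,0.01,0,0,0,0],[0,0.011,0,0,0,0],[0,0.012,0,0,0,0],[0,0.012,0,0,0,0]]]' -1
```

```text
clock: 13.05
tool_pos: [0.5356, -0.1012, 0.0998]
eef_rot: [0.682, -0.188, 0.189, -0.681]
contact_force: [-1.2, -0.8, 2.1]
opening: 0.006
```

```bash
python3 -m handwheel '[[[0,0.001,0,0,0,0],[0,0.002,0,0,0,0],[0,0.003,0,0,0,0],[0,0.004,0,0,0,0],[0,0.004,0,0,0,0]]]' -1
```

```text
clock: 13.47
tool_pos: [0.536, -0.1016, 0.0967]
eef_rot: [0.682, -0.188, 0.189, -0.681]
contact_force: [-0.5, -1.6, 9.0]
opening: 0.007
```

```bash
python3 -m handwheel '[[[0,0.001,0,0,0,0],[0,0.002,0,0,0,0],[0,0.003,0,0,0,0],[0,0.003,0,0,0,0]]]' -1;  python3 -m handwheel '[[[0,0.001,0,0,0,0],[0,0.002,0,0,0,0],[0,0.003,0,0,0,0],[0,0.003,0,0,0,0]]]' -1
```

```text
clock: 13.8
tool_pos: [0.5361, -0.1021, 0.093]
eef_rot: [0.682, -0.188, 0.19, -0.681]
contact_force: [-0.0, 0.8, -0.2]
opening: 0.004
clock: 14.13
tool_pos: [0.5352, -0.1009, 0.0891]
eef_rot: [-0.681, 0.189, -0.188, 0.682]
contact_force: [-0.5, -0.1, 0.3]
opening: 0.01
```

Snapped past at roughly 9–12 N. Following it down to the floor.

```bash
python3 -m handwheel '[[[0,0.001,0,0,0,0],[0,0.002,0,0,0,0],[0,0.003,0,0,0,0],[0,0.004,0,0,0,0],[0,0.005,0,0,0,0],[0,0.006,0,0,0,0],[0,0.006,0,0,0,0]]]' -1;  python3 -m handwheel '[[[0,0.001,0,0,0,0],[0,0.002,0,0,0,0],[0,0.003,0,0,0,0],[0,0.003,0,0,0,0]]]' -1
```

```text
clock: 14.72
tool_pos: [0.5354, -0.1013, 0.0831]
eef_rot: [-0.681, 0.189, -0.188, 0.682]
contact_force: [0.7, -0.4, 0.3]
opening: 0.005
clock: 15.05
tool_pos: [0.5349, -0.102, 0.0806]
eef_rot: [0.682, -0.189, 0.189, -0.681]
contact_force: [-1.4, -0.7, 2.7]
opening: -0.001
```

```bash
python3 -m handwheel '[[[0,0.001,0,0,0,0],[0,0.002,0,0,0,0],[0,0.003,0,0,0,0],[0,0.003,0,0,0,0]]]' -1
```

```text
clock: 15.38
tool_pos: [0.5349, -0.102, 0.0804]
eef_rot: [0.683, -0.188, 0.189, -0.68]
contact_force: [-9.2, -2.5, 31.6]
opening: 0.006
```

Hard stop at z=0.080, which is the home height. Lifting off and checking.

```bash
python3 -m handwheel '[[[0,-0.01,0,0,0,0],[0,-0.04,0,0,0,0],[0.03,-0.08,0,0,0,0],[0.06,-0.12,0,0,0,0],[0.06,-0.16,0,0,0,0],[0.06,-0.17,0,0,0,0],[0.06,-0.17,0,0,0,0],[0.06,-0.17,0,0,0,0]]]' -1
python3 - <<'E'
from h import *
a=snapshot('wrist');K=get_calibration('wrist')
u,v=proj(K,(*C,.08)).astype(int)
x0,y0=max(u-90,0),max(v-80,0);c=a[y0:y0+160,x0:x0+190];print(x0,y0,r.get_state()["contact_force"])
cv2.imwrite('pics/w7.png',cv2.resize(c,None,fx=3.3,fy=3.3,interpolation=2)[...,::-1])
snapshot("scene");snapshot("top")
for t in("timer","swab_jar","beaker","tape_roll"):
    for cam in("scene","top"):print(t,cam,[(np.round(b["bbox"]).tolist(),round(b["confidence"],2)) for b in boxes_of(t,cam)[:1]])
E
```

```text
clock: 16.05
tool_pos: [0.5877, -0.1321, 0.2483]
eef_rot: [-0.681, 0.188, -0.19, 0.682]
contact_force: [-0.6, 1.2, -0.3]
opening: 0.013
230 49 [-1.52272122  0.42342575 -0.26016781]
timer scene [([333.0, 167.0, 373.0, 214.0], 0.67)]
timer top []
swab_jar scene [([237.0, 224.0, 260.0, 252.0], 0.64)]
swab_jar top [([220.0, 169.0, 244.0, 192.0], 0.85)]
beaker scene [([362.0, 144.0, 379.0, 164.0], 0.81)]
beaker top [([326.0, 189.0, 378.0, 240.0], 0.31)]
tape_roll scene [([240.0, 272.0, 276.0, 307.0], 0.94)]
tape_roll top [([187.0, 213.0, 217.0, 250.0], 0.6)]
```

View pics/w7.png

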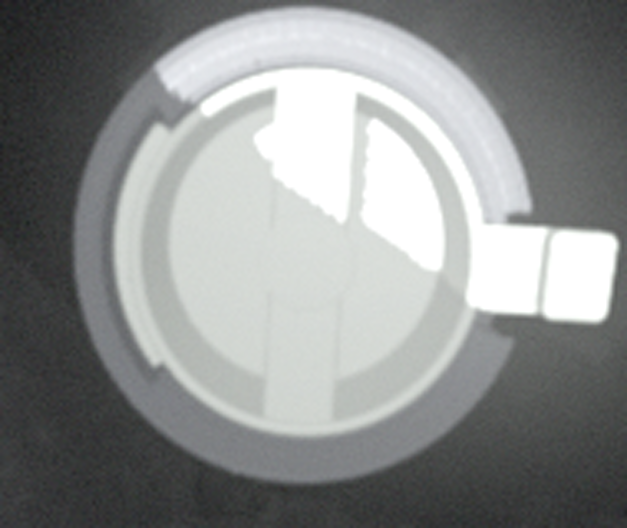

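The rims look level and concentric, with the arm in the slot and the tab in the pocket, and the arm is clear. Handing in.

```bash
python3 -c "
from plant import *
job.finish_job()"
```

```text
the job is handed in; nothing more can be done
```

The white tub is down in the grey tub, and I handed the job in at about 16 s; no verdict was reported. I pushed the lug round about 178° counter-clockwise with the shut fingers until the arm and tab dropped in. I then pressed the bridge centre: it passed the nubs after about 9 N and met a hard stop.

**Seating:** The fingertips stopped at z = 0.080 m, which is the home height. The last wrist picture shows the rims level and concentric, the arm in the slot and the tab in the pocket.

**Force:** The last press step against the floor read about 33 N in total, higher than "gently" but under the 45 N limit. Readings came only at the end of each move, so a brief higher peak would not have shown.

**Clearance:** After lifting off, the gripper was about 0.17 m above the tub, with the force reading near zero.

**Bystanders:** The jar and tape were found where they started in both cameras, and the beaker in the scene camera. Two detector results disagreed:
- **Timer:** It was not confirmed. The top camera found nothing and the scene camera reported the tubs instead. I saw it in place early on, and the planned path kept the arm well above it.
- **Beaker:** The top camera gave a low-confidence box on the tubs.

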